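Find the high spot of a rubber-tyred winder wheel on the truing stand and brake it there

TASK

The newly tyred drive wheel of our coil winder is on the truing stand: turn it slowly by its crank knob, feel all round for where a swell of the tyre climbs onto the sprung pointer, and stop with the top of the highest spot right under the pointer, so that it rests there when let go (there is a lesser swell too; that is not the one). Only then swing the brake lever in until its cork shoe bears snugly on the drum, without crushing it, so that the wheel stays put for dressing. Keep the hand off the pointer and leave the other things on the bench alone.

Things in the scene. Friction and masses are not known exactly. Their poses are not given: they have to be found in the camera images.
- axle (a point): centre of the nut end on top of the wheel's upright axle, 88 mm above the bench, fixed in the stand (it marks the wheel's axis). z axis up; y axis points from the axle level to the pointer; x axis away from the robot, give or take the stand's turn of up to 15 degrees. The hub flange is 60 mm across
- web (a point): middle of the wheel's top face, 72 mm above the bench, on the axis. The wheel lies level: plywood disc with a black rubber tyre, 190 mm across, 19 mm thick. Too slight to see, the tyre has one high spot (3.3 mm proud, running out over 43 mm of rim to either side) and elsewhere a lesser swell (1.7 mm, 30 mm to either side); where they lie differs every time
- wheel (a joint): angle of the wheel, rad, growing anticlockwise seen from above; at 0 the crank knob is diametrically opposite the pointer (-y side of the stand). Turns endlessly both ways against a friction of 0.17 N m (3.4 N at the knob, felt while it moves), which also holds it where it is left, but not on the flank of a swell. It tells where the crank is, not where the high spot is. Keep it under 3 rad/s
- knob_grip (a point): middle of the black crank knob: upright waisted grip, 25 mm across, 44 mm tall (82 to 126 mm above the bench), 50 mm from the axle; this point is 107 mm above the bench. It revolves freely on its own pin, so it can be held with a steady wrist through whole turns of the wheel
- pointer_post: dark steel post, not to be touched by the hand, bolted to the stand 146 mm from the axle on its +y side, brass thumbscrew on top (90 mm above the bench), carrying a level spring plunger with a rolling steel ball as its nose, aimed at the axle; origin under the post on the board, 20 mm above the bench. The spring gives 18 N to start it and 6 N per mm more
- nose (a point): tip of the plunger's ball at rest, 63 mm above the bench, 95 mm from the axle; plain tyre just clears it. Besides the steady friction, the knob is pushed back along its path by up to 4 N while the high spot climbs onto the ball (2 N for the lesser swell), by nothing at the very top, and is pushed on as much past it. The ball bears on the top of the high spot with about 28 N, of the lesser with 21 N
- brake (a joint): swing of the brake lever, rad, growing as the grip goes towards the wheel (clockwise seen from above). Starts at 0 to 0.1; the shoe meets the drum at about 0.22; stop at 0.31. The pivot is stiff (0.9 N m, about 4 N at the grip) and stays where it is left, save that the shoe may spring it back a little, to 10 N. Snug is 4 to 25 N on the shoe
- brake_grip (a point): middle of the dark wooden upright grip of the brake lever, 22 mm across, 51 mm tall (54 to 105 mm above the bench), 225 mm from the pivot at the robot's end of the steel bar that runs under the wheel; this point is 82 mm above the bench
- brake_pivot (a point): axis of the lever's upright pivot bolt, fixed in the stand 85 mm beyond the axle (its +x) and 67 mm to its -y side; this point is 44 mm above the bench. The cork shoe sits 85 mm from it along the bar and yields 4 N per mm after touching the steel drum under the wheel: about 9 N at 0.25 rad (4 N more at the grip), 17 N at 0.28 rad (7 N more)
- sanding_block: bystander: cork sanding block, 66 x 112 x 31 mm, origin under its centre
- masking_tape: bystander: roll of masking tape lying flat, 99 mm across, 24 mm high, origin under its centre
- glue_bottle: bystander: white glue bottle, 57 mm across, 175 mm tall, origin under its centre
- screwdriver: bystander: screwdriver, 229 mm long, 31 mm high, origin under its centre, lying along its y axis

How it is judged (in metres and radians):
On the way, in this order (a step that is already met when the one before it is completed fails the run):
1. the tyre's high spot bears on the pointer (more than 26 N between them; only within about 9 degrees of its top) (contact force between pointer_post and anything else above 26 N), for 0.2 s.
2. the brake shoe bears on the drum (more than 4 N) (contact force between shoe and wheel above 4 N), for 0.2 s.
At the end, for the whole second after the job is handed in: The high spot stands under the pointer (they press on each other with more than 26 N, which is so only within about 9 degrees of its top), the brake shoe bears on the drum with more than 4 N, and the wheel is at rest (contact force between pointer_post and anything else above 26 N and contact force between shoe and wheel above 4 N and velocity of joint wheel between -0.05 and 0.05 rad/s); the robot touches nothing.
It fails at once if the wheel is spun faster than 4 rad/s (velocity of joint wheel above 4 rad/s or velocity of joint wheel below -4 rad/s).
It fails at once if the hand touches the pointer or its post (over 1 N) (contact force between pointer_post and the fingers above 1 N or contact force between pointer_post and the arm above 1 N).
It fails at once if the cork shoe is crushed (over 25 N) (contact force between shoe and wheel above 25 N).
It fails at once if a bystander is moved by more than 30 mm (distance of any of sanding_block, masking_tape, glue_bottle, screwdriver from where it was at the start of the episode above 0.03 m).
It also fails if it takes over 72 s, if anything falls off the work surface, if the arm or the gripper's body presses on something with over 40 N, if the wrist force passes 120 N, or if a joint passes its speed limit or range.

ROBOT

A 6-joint arm with a two-finger parallel gripper is mounted at the origin on a cart in front of the work surface, level with it; the furniture and walls round the work are solid. World frame = base frame: x ahead of the robot, y to its left, z up, the work surface at z = 0. Lengths are in mm, angles in rad, forces in N, time in s.
With the tool pointing down it reaches from about 275 to 850 mm from the base axis. Payload 5.2 kg.
Tool frame: the origin (TCP) lies on the mounting face of the last link; the fingertips stand 173 mm ahead of it and the grasp point (between the pads) lies 155 mm ahead of it (robot.tcp_to_grasp is the distance from the TCP to the grasp point, in mm); z points along the fingers, x is the direction in which the jaws open and shut, and the axes are right-handed (so a half turn about z gives the same grasp; the last joint's range is limited). The gripper opens to 85 mm and grips with 20 to 120 N. Pads are 22 mm wide; open, the fingers measure 114 mm over their backs; the gripper's body (76 mm by 85 mm) begins 54 mm behind the grasp point. The pads swing forward as they close: fully open they stand 13 mm farther back than shut.
Start: joints at [-1.434, 0.259, 1.535, -0, 1.348, -0.203], TCP at [183.335, -518.55, 404.71] pointing down, gripper open.
Joint ranges: [-3.14, 3.14], [-0.91, 2.08], [0.19, 2.58], [-1.22, 4.36], [0.22, 2.71], [-3.12, 3.12]. Speed limits (rad/s): [2.57, 2.57, 3.14, 3.14, 3.14, 3.14].

INTERFACE

Orientations are given as a unit quaternion [w, x, y, z].
In Python, from bench import robot, sensors, eyes gives the robot as it stands. Calls block until the motion is done:
- robot.move_ptp(position, orientation): joint-space move of the TCP to a pose.
- robot.move_linear(position, v=150, rotation=None, until_force=None): straight line of the TCP; rotation=None keeps the orientation; v is the mean speed in mm/s. With until_force (N) it stops when the force on the tool has changed by that much, and returns True; else False.
- robot.move_joints(angles): joint-space move.
- robot.open_gripper() and robot.clamp(grip_force=None): open the fingers fully, or close them until they stop; grip_force is the grip in N (None keeps the last).
- robot.dwell(seconds).
- robot.ik(position, orientation): joint angles nearest the present ones, or None.
- sensors.sense(): the state.
- eyes.grab_frame(name): name is "scene" or "top"; returns a dict with "frame" (400x640x3 uint8, red, green, blue), "fx", "fy", "cx", "cy" (pixels), "D" ([k1, k2, p1, p2, k3] as OpenCV has them; the pictures are not rectified), "pose" (4x4, takes a point from camera to world coordinates). Camera axes: x right, y down, z forward; pixel columns grow to the right and rows downward; lengths in mm; the calibration is good to about 2 mm. A picture is of the moment at which its call begins. There is no depth.
A pose or a line that the arm cannot do raises robot.PlanningError and nothing moves.
- robot.finish_job(): hands the job in, once; it reports no verdict.
Trained networks look in a picture, given as the dict that the camera call returned (one of the last four; its "shot" number tells which), for a name from the list of things; names that differ only in an ending like _2 or _b are one class to them, and where a whole thing is asked for, a point or a joint stands for the part that bears it (a point fixed in the world has none). Each returns a list of dicts, best first, with "score" (0 to 1); they miss things now and then, are a little off and sometimes report something else, mostly with a low value. They report only what shows in the picture. A call takes as long as a camera call.
- eyes.recognise(picture, label): "bbox" ([left, top, right, bottom] in pixels, round what is visible of it).
- eyes.outline_of(picture, label): "region" (400x640 bool, what is visible of it) and "bbox" ([left, top, right, bottom] in pixels, round what is visible of it).
- eyes.mark_of(picture, label): "at" ([column, row] in pixels: a listed point, or the origin of a listed thing).
The state is a dict: "time": time; "joint_positions": joint angles; "qvel": joint speeds; "effort": joint torques, N m; "tool_pos": TCP position; "ee_rot": TCP orientation; "contact_force": force on the tool from outside, world axes, zero at the start; "moment": the same for the moment, N m; "width": finger opening in mm.
Only numpy, scipy, OpenCV 4.12 (cv2) and the standard library are available. Lean on these libraries where they do the work, as an engineer would, in place of code of your own. Each camera call takes 0.05 s, during which the arm holds its last target.

## Working session

There is one attempt and no reset: what is moved stays moved. The work goes in short steps, each a Python script; the robot and the scene stay as the last script left them, time stands still between calls to the robot, and variables do not carry over. Pictures are saved under pics/ and viewed, and the job is handed in when it is done.

```bash
ls; mkdir -p pics
cat > h.py <<'E'
import numpy as np, cv2
from bench import robot, sensors, eyes
def ray(p,uv):
    K=np.array([[p['fx'],0,p['cx']],[0,p['fy'],p['cy']],[0,0,1.]])
    n=cv2.undistortPoints(np.array([[uv]],float),K,np.array(p['D'],float))[0,0]
    T=np.array(p['pose']); return T[:3,3],T[:3,:3]@np.array([n[0],n[1],1])
def atz(p,uv,z):
    o,d=ray(p,uv); return o+d*(z-o[2])/d[2]
def save(p,n): cv2.imwrite('pics/'+n,p['frame'][:,:,::-1])
E
python3 - <<'E'
from h import *
Z=dict(axle=88,knob_grip=107,nose=63,brake_grip=82,brake_pivot=44,pointer_post=20,web=72,sanding_block=0,masking_tape=0,glue_bottle=0,screwdriver=0)
for n in ['scene','top']:
    p=eyes.grab_frame(n); save(p,n+'1.png'); print(n,np.array(p['pose'])[:3,3])
    for k,z in Z.items():
        r=eyes.mark_of(p,k)[:2]
        for a in r: print(k,np.round(a['at']),round(a['score'],2),np.round(atz(p,a['at'],z),1))
s=sensors.sense(); print({k:np.round(v,3) for k,v in s.items()}, robot.tcp_to_grasp)
E
```

```text
pics
scene [ 611.02222797 1282.5960616   657.84771079]
axle [309. 190.] 0.8 [612.7 -77.2  88. ]
axle [308. 185.] 0.37 [ 613.9 -117.2   88. ]
knob_grip [308. 178.] 0.44 [ 614.8 -133.1  107. ]
nose [304. 206.] 0.78 [626.9  -3.8  63. ]
brake_grip [349. 182.] 0.72 [ 473.5 -166.1   82. ]
pointer_post [302. 228.] 0.65 [633.1  63.8  20. ]
web [306. 192.] 0.82 [622.9 -93.7  72. ]
sanding_block [310. 189.] 0.63 [ 609.6 -295.2    0. ]
masking_tape [265. 279.] 0.64 [721.8 305.8   0. ]
glue_bottle [280. 190.] 0.6 [ 720.  -285.5    0. ]
screwdriver [354. 279.] 0.77 [494.7 307.6   0. ]
top [ 453.66826567   -6.25578786 1302.24885415]
axle [342. 185.] 0.72 [632.6 -77.6  88. ]
knob_grip [366. 188.] 0.62 [ 619.6 -135.3  107. ]
nose [304. 186.] 0.72 [634.1  21.5  63. ]
brake_grip [373. 247.] 0.81 [ 471.1 -151.5   82. ]
pointer_post [288. 187.] 0.78 [641.   66.8  20. ]
web [340. 188.] 0.67 [625.9 -73.   72. ]
web [201. 164.] 0.48 [700.8 292.5  72. ]
sanding_block [432. 198.] 0.79 [ 601.6 -328.6    0. ]
masking_tape [202. 164.] 0.89 [715.7 308.    0. ]
masking_tape [431. 191.] 0.62 [ 622.  -328.6    0. ]
glue_bottle [419. 153.] 0.57 [ 728.8 -299.2    0. ]
screwdriver [201. 239.] 0.63 [504.8 310.7   0. ]
{'time': np.float64(1.2), 'joint_positions': array([-1.434,  0.259,  1.535,  0.   ,  1.348, -0.203]), 'qvel': array([-0.001,  0.001,  0.001,  0.001, -0.001, -0.   ]), 'effort': array([ 0.0000e+00, -4.4594e+01, -2.9089e+01,  0.0000e+00,  1.0000e-03,
        0.0000e+00]), 'tool_pos': array([ 183.336, -518.546,  404.719]), 'ee_rot': array([-0.   ,  0.816, -0.577,  0.   ]), 'contact_force': array([-0.143,  0.963, -0.236]), 'moment': array([ 0.014, -0.013, -0.051]), 'width': np.float64(85.446)} 154.70000000000002
```

Run:
```python
import cv2
a=cv2.imread('pics/top1.png'); cv2.imwrite('pics/top1c.png',cv2.resize(a[110:290,240:460],None,fx=3.5,fy=3.3,interpolation=2))
b=cv2.imread('pics/scene1.png'); cv2.imwrite('pics/scene1c.png',cv2.resize(b[110:270,210:410],None,fx=4,fy=3.7,interpolation=2))
```

```text
(no output)
```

View pics/top1c.png

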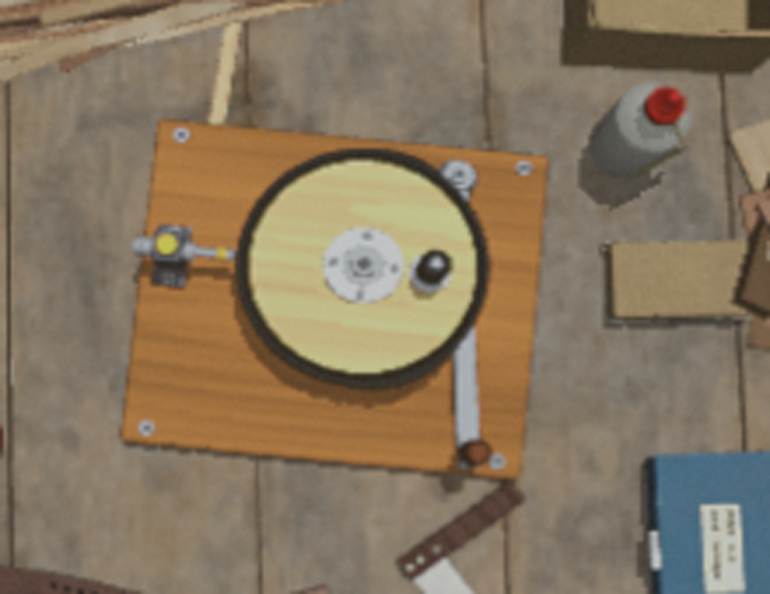

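View pics/scene1c.png

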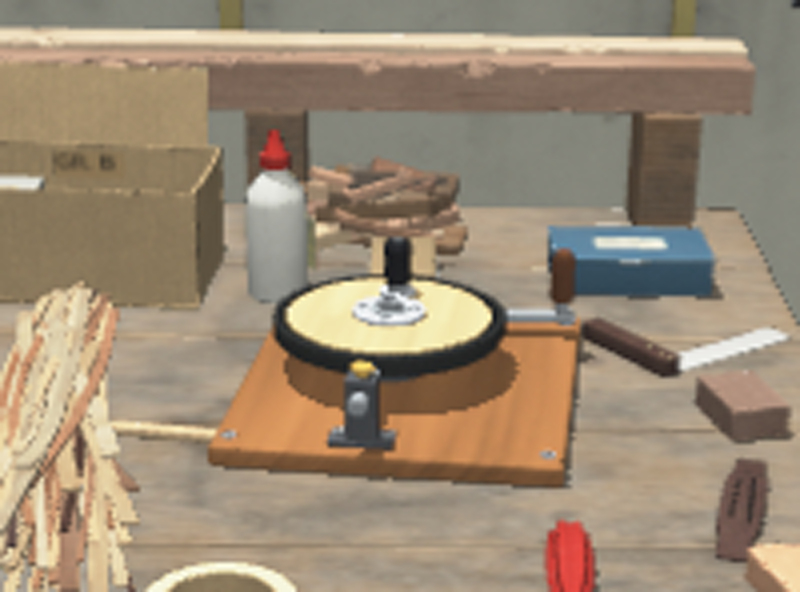

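View pics/top1.png

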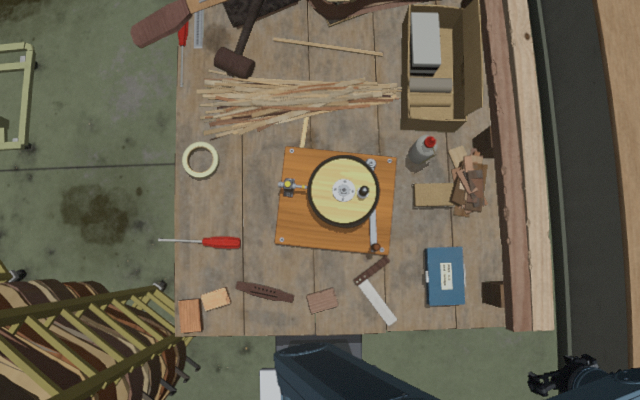

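Top view: axle at about (344,190) px, knob top (364,189), thumbscrew (288,184), brake grip top (376,247), pivot bolt (371,163). The stand is turned slightly. I'll fit the stand pose from both cameras.

```bash
cat > fit.py <<'E'
from h import *
from scipy.optimize import least_squares
def proj(p,X):
    T=np.linalg.inv(np.array(p['pose'])); R,t=T[:3,:3],T[:3,3]
    K=np.array([[p['fx'],0,p['cx']],[0,p['fy'],p['cy']],[0,0,1.]])
    return cv2.projectPoints(np.array([X],float),cv2.Rodrigues(R)[0],t,K,np.array(p['D'],float))[0][0,0]
def model(q):
    x,y,th,w,b=q; c,s=np.cos(th),np.sin(th)
    ex=np.array([c,s,0]); ey=np.array([-s,c,0]); o=np.array([x,y,0.]); ez=np.array([0,0,1.])
    P=lambda a,bb,z:o+a*ex+bb*ey+z*ez
    return dict(P=P,axle=P(0,0,88),web=P(0,0,72),nose=P(0,95,63),post=P(0,146,20),pointer_post=P(0,146,20),screw=P(0,146,90),
      knob_grip=P(50*np.sin(w),-50*np.cos(w),107),knobtop=P(50*np.sin(w),-50*np.cos(w),126),
      brake_pivot=P(85,-67,44),brake_grip=P(85-225*np.cos(b+B0),-67-225*np.sin(-(b+B0))*1,82),
      griptop=P(85-225*np.cos(b+B0),-67+225*np.sin(b+B0),105))
B0=0.0
def fit(obs,q0):
    # obs: (pic,name,uv,sigma)
    f=lambda q:np.concatenate([(proj(p,model(q)[n])-uv)/s for p,n,uv,s in obs])
    return least_squares(f,q0,loss='soft_l1')
E
python3 - <<'E'
from fit import *
obs=[]
for n in ['top','scene']:
    p=eyes.grab_frame(n)
    for k in ['axle','web','nose','pointer_post','knob_grip','brake_grip']:
        r=eyes.mark_of(p,k)
        if r: obs.append((p,k,r[0]['at'],2.))
    if n=='top':
        for k,uv in dict(axle=(344,189.7),screw=(287.7,183.6),knobtop=(364,189.3),griptop=(375.7,246.9),brake_pivot=(371.1,163)).items(): obs.append((p,k,uv,.7))
    else:
        for k,(u,v) in dict(axle=(390,308),screw=(363,368),knobtop=(398,240),griptop=(564,252)).items(): obs.append((p,k,(210+u/4,110+v/3.7),.7))
r=fit(obs,[625,-75,-.05,0,0.]); q=r.x; print(q,np.rad2deg(q[2]))
m=model(q)
for p,k,uv,s in obs: print(k,s,np.round(proj(p,m[k])-uv,1))
for k in ['axle','nose','post','knob_grip','brake_grip','brake_pivot']: print(k,np.round(m[k],1))
E
```

```text
[ 6.19458457e+02 -7.98330051e+01 -1.30418049e-01 -5.35802127e-03
 -1.18810483e-01] -7.472403790186829
axle 2.0 [-0.6  5.5]
web 2.0 [2.2 2.5]
nose 2.0 [ 2.  -0.2]
pointer_post 2.0 [2.2 2. ]
knob_grip 2.0 [-1.7  2.4]
brake_grip 2.0 [-1.6  0.6]
axle 0.7 [-0.5 -0.1]
screw 0.7 [-0.7  0.1]
knobtop 0.7 [0.3 0.4]
griptop 0.7 [-0.   0.1]
brake_pivot 0.7 [-0.6  0.3]
axle 2.0 [ 0.2 -2.1]
web 2.0 [ 6.  -0.4]
nose 2.0 [  1.6 -20.4]
pointer_post 2.0 [-0.7  1.6]
knob_grip 2.0 [-41.   -5.1]
brake_grip 2.0 [-1.4 -0.4]
axle 0.7 [-0.8 -3.8]
screw 0.7 [-0.8 -1.9]
knobtop 0.7 [-0.5 -1.5]
griptop 0.7 [-0.5 -1.2]
axle [619.5 -79.8  88. ]
nose [631.8  14.4  63. ]
post [638.4  64.9  20. ]
knob_grip [ 612.7 -129.4  107. ]
brake_grip [ 470.  -154.7   82. ]
brake_pivot [ 695.  -157.3   44. ]
```

```bash
cat > g.py <<'E'
from h import *
TH=-0.1304; AX=np.array([619.5,-79.8])
def Q(phi): return [0,np.cos(phi/2),np.sin(phi/2),0]
G=robot.tcp_to_grasp
def S(n=1):
    f=[];
    for i in range(n):
        s=sensors.sense(); f.append(s['contact_force'])
        if i<n-1: robot.dwell(0.01)
    return s,np.mean(f,0)
E
python3 - <<'E'
from g import *
k=np.array([612.7,-129.4])
for phi in (TH,TH+np.pi):
    print(phi, robot.ik([*k,107+G],Q(phi)), robot.ik([*k,400],Q(phi)))
t=sensors.sense()['time']
robot.move_ptp([*k,380],Q(TH)); s=sensors.sense(); print(s['time']-t,s['tool_pos'],s['joint_positions'],s['contact_force'])
p=eyes.grab_frame('scene'); save(p,'scene2.png')
E
```

```text
-0.1304 [-3.86010128e-01  5.13594247e-01  1.52181379e+00 -4.44089210e-16
  1.10618461e+00 -2.55610128e-01] [-3.86010128e-01  3.98594012e-01  1.34713851e+00 -4.44089210e-16
  1.39586013e+00 -2.55610128e-01]
3.0111926535897933 [-3.86010128e-01  5.13594247e-01  1.52181379e+00 -4.44089210e-16
  1.10618461e+00  2.88598253e+00] [-3.86010128e-01  3.98594012e-01  1.34713851e+00 -4.44089210e-16
  1.39586013e+00  2.88598253e+00]
2.0833 [ 612.42804323 -130.51542667  380.06744682] [-3.87734700e-01  4.10869149e-01  1.37760168e+00 -4.11841799e-04
  1.35300339e+00 -2.55582930e-01] [-0.24120399 -0.74085201  0.39089843]
```

Run:
```python
from g import *
s=sensors.sense();print(s['tool_pos'])
a=cv2.imread('pics/scene2.png'); cv2.imwrite('pics/scene2c.png',cv2.resize(a[60:270,210:410],None,fx=3.8,fy=2.85,interpolation=2))
```

```text
[ 612.41054202 -130.62232368  380.10200376]
```

View pics/scene2c.png

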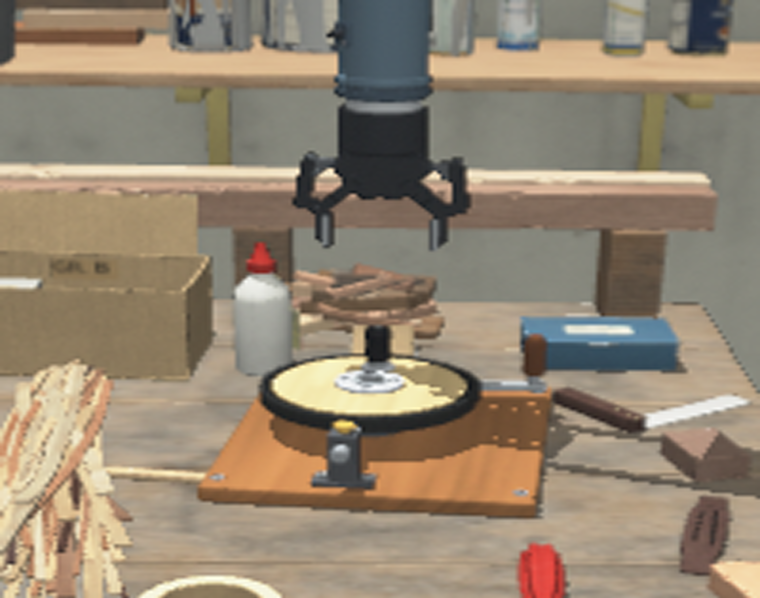

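The open fingers straddle the knob (knob at crop col 377, finger middle ~381). Descend and grip.

Run:
```python
from g import *
k=np.array([612.7,-129.4])
print(robot.move_linear([*k,109+G],v=200,until_force=15))
s,f0=S(5); print(s['time'],s['tool_pos'],s['tool_pos'][2]-G,f0)
robot.clamp(40); s,f=S(5); print(s['time'],s['width'],s['tool_pos'],f)
np.save('f0.npy',f0)
p=eyes.grab_frame('scene'); save(p,'scene3.png')
a=p['frame'][:,:,::-1]; cv2.imwrite('pics/scene3c.png',cv2.resize(a[60:270,210:410],None,fx=3.8,fy=2.85,interpolation=2))
```

```text
False
4.8 [ 613.33084507 -129.92387115  265.21570852] 110.51570852096032 [-0.0263945  -0.56792031  0.42152596]
5.425 22.589896687902666 [ 613.07168329 -129.45386949  264.48945067] [0.75523691 0.73028115 4.46038096]
```

View pics/scene3c.png

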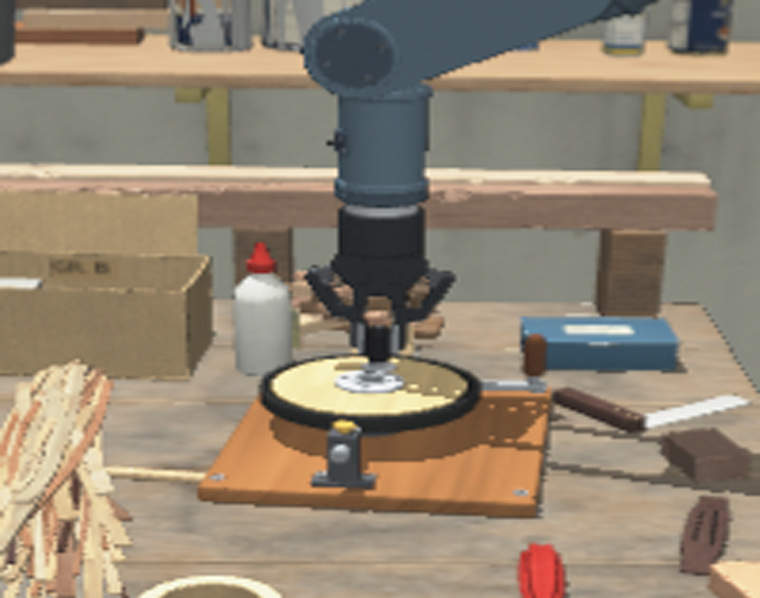

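```bash
cat >> g.py <<'E'
import json,os
Zc=109+G
def dirs(w):
    ex=np.array([np.cos(TH),np.sin(TH)]); ey=np.array([-np.sin(TH),np.cos(TH)])
    r=np.sin(w)*ex-np.cos(w)*ey; t=np.cos(w)*ex+np.sin(w)*ey
    return r,t
def run(ws,C,ka=0.05,v=60,log='log.json',n=3):
    C=np.array(C,float); L=json.load(open(log)) if os.path.exists(log) else []
    for w in ws:
        r,t=dirs(w); robot.move_linear([*(C+50*r),Zc],v=v)
        s,f=S(n); fr,ft=f[:2]@r,f[:2]@t
        C=C+ka*fr*r           # yield to radial force on the tool
        d=s['tool_pos'][:2]-C; ww=np.arctan2(d@dirs(0)[1], -(d@np.array([-np.sin(TH),np.cos(TH)])))
        L.append([s['time'],w,ww,fr,ft,f[2],*C,s['width']])
        print(' '.join(f'{x:.2f}' for x in L[-1]))
    json.dump(L,open(log,'w')); return C
E
python3 - <<'E'
from g import *
run(np.arange(1,7)*0.12,AX)
E
```

```text
5.75 0.12 0.13 -0.21 0.27 6.00 619.50 -79.79 22.70
6.02 0.24 0.25 0.41 0.28 5.69 619.50 -79.81 22.36
6.28 0.36 0.37 0.02 0.65 5.99 619.50 -79.81 22.75
6.55 0.48 0.49 1.04 0.20 6.50 619.52 -79.86 22.86
6.82 0.60 0.60 1.03 0.14 5.94 619.54 -79.91 22.74
7.08 0.72 0.72 1.18 0.45 5.81 619.58 -79.95 22.70
```

Run:
```python
from g import *
run(np.arange(7,31)*0.12,[619.6,-80],ka=0.1)
```

```text
7.35 0.84 0.84 0.89 1.18 5.99 619.66 -80.07 22.85
7.62 0.96 0.96 0.73 0.84 5.82 619.71 -80.12 22.51
7.88 1.08 1.08 1.29 0.49 5.99 619.82 -80.19 22.88
8.15 1.20 1.20 1.16 0.32 6.16 619.92 -80.25 22.83
8.42 1.32 1.32 0.75 0.47 6.20 619.99 -80.28 22.34
8.68 1.44 1.44 0.63 0.54 6.17 620.05 -80.29 23.02
8.95 1.56 1.56 0.99 0.15 6.14 620.15 -80.31 23.25
9.22 1.68 1.68 1.16 -0.48 6.18 620.26 -80.31 22.65
9.48 1.80 1.80 0.34 -0.64 6.69 620.30 -80.31 22.87
9.75 1.92 1.92 0.47 0.31 6.39 620.34 -80.30 23.04
10.02 2.04 2.05 0.41 0.67 6.71 620.38 -80.28 23.00
10.28 2.16 2.16 0.21 0.61 6.98 620.40 -80.27 22.94
10.55 2.28 2.28 0.57 0.52 6.39 620.45 -80.24 22.68
10.82 2.40 2.40 0.50 0.47 6.72 620.49 -80.21 23.03
11.08 2.52 2.52 -0.08 -0.19 7.04 620.48 -80.22 22.59
11.35 2.64 2.64 0.19 0.58 7.90 620.49 -80.20 22.71
11.62 2.76 2.76 -0.36 -0.05 6.97 620.48 -80.23 22.50
11.88 2.88 2.88 0.42 0.89 8.02 620.49 -80.19 22.88
12.15 3.00 3.00 -0.12 0.40 7.69 620.49 -80.20 22.71
12.42 3.12 3.12 0.12 0.57 8.46 620.49 -80.19 22.89
12.68 3.24 -3.04 0.65 0.18 7.86 620.49 -80.13 22.94
12.95 3.36 -2.92 -0.31 0.69 8.64 620.49 -80.16 22.65
13.22 3.48 -2.80 0.13 0.92 8.70 620.49 -80.14 22.92
13.48 3.60 -2.68 -0.23 0.65 8.69 620.50 -80.17 22.85
```

Run:
```python
from g import *
run(np.arange(31,57)*0.12,[620.5,-80.15],ka=0.1)
```

```text
13.75 3.72 -2.56 -0.13 0.09 8.70 620.51 -80.16 22.71
14.02 3.84 -2.44 0.18 0.35 8.63 620.50 -80.15 22.49
14.28 3.96 -2.33 -0.01 -2.49 7.73 620.50 -80.15 22.65
14.55 4.08 -2.21 -0.18 -2.06 7.82 620.51 -80.16 22.76
14.82 4.20 -2.08 -0.34 -0.80 7.57 620.54 -80.18 22.50
15.08 4.32 -1.96 -0.48 1.64 9.07 620.58 -80.20 22.77
15.35 4.44 -1.83 0.03 3.33 8.60 620.58 -80.20 22.71
15.62 4.56 -1.70 -0.07 4.23 8.18 620.58 -80.20 22.85
15.88 4.68 -1.59 -0.17 2.15 8.87 620.60 -80.21 22.73
16.15 4.80 -1.48 -0.24 1.10 8.01 620.62 -80.21 22.56
16.42 4.92 -1.36 -0.34 1.25 8.07 620.66 -80.21 22.72
16.68 5.04 -1.24 0.01 0.99 8.26 620.66 -80.21 22.68
16.95 5.16 -1.12 -0.22 0.57 7.89 620.68 -80.20 23.11
17.22 5.28 -1.00 -0.21 0.55 8.08 620.69 -80.19 22.85
17.48 5.40 -0.88 -0.71 0.83 7.51 620.75 -80.15 22.98
17.75 5.52 -0.76 -0.12 0.52 8.59 620.76 -80.15 22.73
18.02 5.64 -0.64 -0.09 -0.10 8.20 620.77 -80.14 22.85
18.28 5.76 -0.52 -1.12 0.49 8.58 620.84 -80.05 22.76
18.55 5.88 -0.40 -0.45 -0.11 8.55 620.86 -80.01 23.11
18.82 6.00 -0.28 0.19 0.26 7.90 620.85 -80.03 22.88
19.08 6.12 -0.16 -0.37 -0.14 8.14 620.86 -79.99 23.20
19.35 6.24 -0.04 -0.22 0.10 7.82 620.87 -79.97 22.91
19.62 6.36 0.08 -0.07 1.02 7.92 620.87 -79.97 22.99
19.88 6.48 0.20 -0.05 0.21 7.94 620.87 -79.96 22.57
20.15 6.60 0.32 0.82 0.73 8.58 620.88 -80.04 23.07
20.42 6.72 0.44 -0.34 0.62 8.30 620.87 -80.01 22.69
```

Run:
```python
from g import *
C=run(np.arange(6.54,4.9,-0.18),[620.8,-80.05],ka=0.05,n=2)
print('fine')
run(np.arange(4.84,3.70,-0.06),C,ka=0.05,n=4,v=40)
```

```text
20.73 6.54 0.25 0.12 -1.53 8.70 620.80 -80.06 22.61
21.03 6.36 0.07 -0.25 -1.74 9.14 620.80 -80.04 22.79
21.34 6.18 -0.11 0.01 -1.88 10.01 620.80 -80.04 23.00
21.65 6.00 -0.29 0.27 -2.07 10.42 620.80 -80.06 22.89
21.96 5.82 -0.47 -0.05 -1.39 10.06 620.80 -80.05 23.00
22.27 5.64 -0.65 -1.21 -1.62 9.93 620.84 -80.01 22.85
22.57 5.46 -0.83 -0.16 -2.01 9.89 620.85 -80.01 22.42
22.88 5.28 -1.01 -0.66 -1.00 9.28 620.88 -79.99 22.81
23.19 5.10 -1.19 -0.58 -1.33 10.19 620.90 -79.98 22.91
23.50 4.92 -1.37 -0.57 -2.13 9.36 620.93 -79.98 22.77
fine
23.77 4.84 -1.44 0.37 -0.00 9.11 620.91 -79.98 22.59
24.05 4.78 -1.50 0.14 0.42 8.86 620.91 -79.98 22.77
24.32 4.72 -1.56 -0.02 1.59 9.37 620.91 -79.98 22.94
24.60 4.66 -1.61 0.09 2.43 9.09 620.90 -79.98 22.62
24.88 4.60 -1.67 0.18 4.21 9.19 620.89 -79.98 23.08
25.15 4.54 -1.73 0.27 4.46 9.23 620.88 -79.98 22.58
25.43 4.48 -1.79 0.20 3.75 9.31 620.87 -79.97 22.96
25.70 4.42 -1.85 -0.25 3.67 9.57 620.88 -79.98 23.07
25.98 4.36 -1.91 -0.14 2.44 9.28 620.89 -79.98 22.81
26.25 4.30 -1.98 -0.31 0.89 9.34 620.90 -79.99 22.50
26.52 4.24 -2.04 -0.04 0.36 8.97 620.90 -79.99 23.42
26.80 4.18 -2.11 0.10 -0.87 8.77 620.90 -79.99 22.58
27.07 4.12 -2.17 -0.26 -1.22 8.18 620.91 -79.99 23.03
27.35 4.06 -2.23 0.36 -2.20 8.18 620.90 -79.98 22.95
27.62 4.00 -2.29 -0.19 -2.66 8.40 620.90 -79.99 22.75
27.90 3.94 -2.35 -0.21 -2.58 7.13 620.91 -80.00 22.68
28.18 3.88 -2.41 -0.24 -1.24 8.51 620.92 -80.01 22.65
28.45 3.82 -2.46 -0.34 0.24 9.87 620.93 -80.02 23.02
28.73 3.76 -2.52 -0.30 1.39 9.65 620.93 -80.04 22.91
```

The peaks (+4.5 and −2.7 N) and the ±0.45 rad half-width match the high spot. Its top is at about w = 4.25. Go there and let go.

Run:
```python
from g import *
C=run([3.94,4.08,4.18,4.25],[620.9,-80.0],ka=0.05,n=4,v=40)
robot.dwell(0.2); s,f=S(6); r,t=dirs(4.25); print('rest',f[:2]@r,f[:2]@t,f[2],s['tool_pos'])
robot.open_gripper(); s,f=S(6); print('open',s['time'],f,s['width'],s['tool_pos'])
top=[*s['tool_pos'][:2],Zc+60]
robot.move_linear(top,v=150)
s=sensors.sense(); print(s['time'],s['tool_pos'],s['contact_force'])
for n in ['top','scene']:
    p=eyes.grab_frame(n); save(p,n+'4.png'); a=p['frame'][:,:,::-1]
    print(eyes.mark_of(p,'knob_grip')[:2],eyes.mark_of(p,'brake_grip')[:1])
    c=a[110:290,240:460] if n=='top' else a[110:270,210:410]
    cv2.imwrite(f'pics/{n}4c.png',cv2.resize(c,(780,590),interpolation=2))
```

```text
29.12 3.94 -2.35 -0.61 -2.64 7.49 620.92 -80.02 22.86
29.48 4.08 -2.21 -0.34 -2.62 7.75 620.93 -80.04 22.75
29.77 4.18 -2.11 -0.21 -2.03 8.55 620.94 -80.04 22.93
30.05 4.25 -2.04 -0.27 -1.31 8.90 620.95 -80.05 22.64
rest -0.17615010868132863 -0.8369102711438468 9.046739239029005 [579.44447416 -51.9776494  264.43253686]
open 30.9667 [-0.07293865 -0.38398744 -0.04627885] 85.68165324575097 [579.4354526  -52.10974652 263.62713774]
31.5167 [579.19914384 -52.03261246 323.41628336] [ 0.408498   -0.9267954  -1.43762413]
[] []
[{'at': [321.8, 188.8], 'score': 0.53}] [{'at': [351.2, 182.4], 'score': 0.74}]
```

View pics/top4c.png

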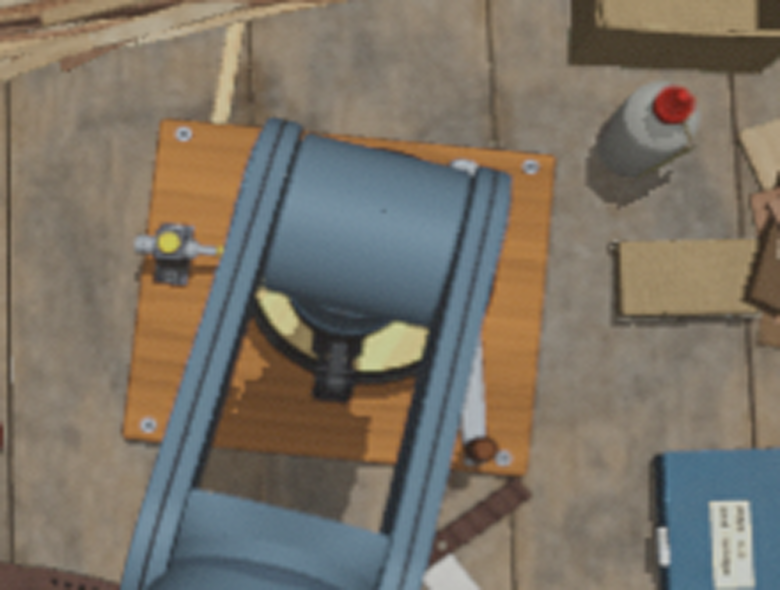

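View pics/scene4c.png

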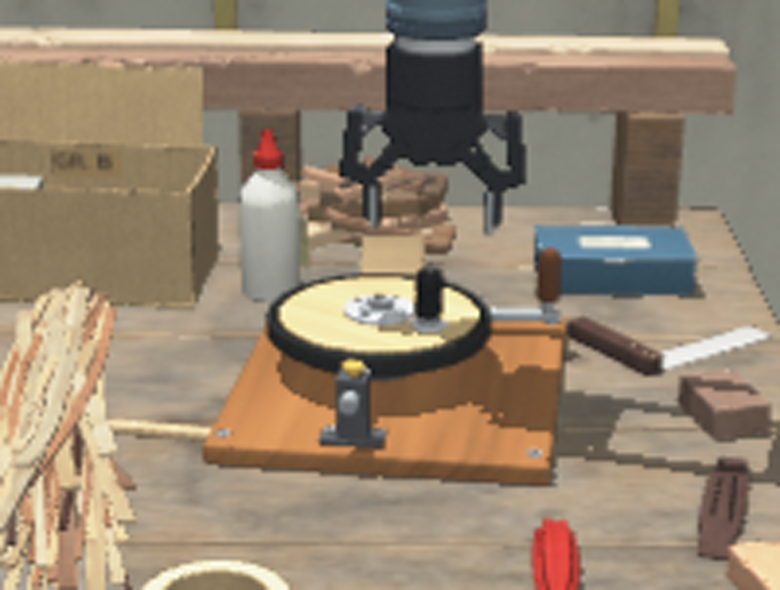

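The knob stayed put on release: it is at col 430, midway between the open fingers at 372 and 492. The brake grip top is unchanged at about (351,178) px. Next, the brake: grip it with the jaws along its swing.

Run:
```python
from g import *
g=np.array([470.,-154.7]); phi=TH-np.pi/2
print(robot.ik([*g,85+G],Q(phi)))
robot.move_ptp([*g,85+G+75],Q(phi))
robot.dwell(0.1)
p=eyes.grab_frame('scene'); save(p,'scene5.png'); a=p['frame'][:,:,::-1]
cv2.imwrite('pics/scene5c.png',cv2.resize(a[80:240,260:460],(780,590),interpolation=2))
s,f=S(4); print(s['time'],s['tool_pos'],f,eyes.mark_of(p,'brake_grip')[:1])
```

```text
[-5.43821359e-01  3.41075083e-01  1.87689358e+00 -4.44089210e-16
  9.23623994e-01  1.15737497e+00]
33.1833 [ 470.32717364 -154.44448928  314.69686271] [0.17785524 0.12672593 0.43660073] [{'at': [349.5, 181.9], 'score': 0.46}]
```

View pics/scene5c.png

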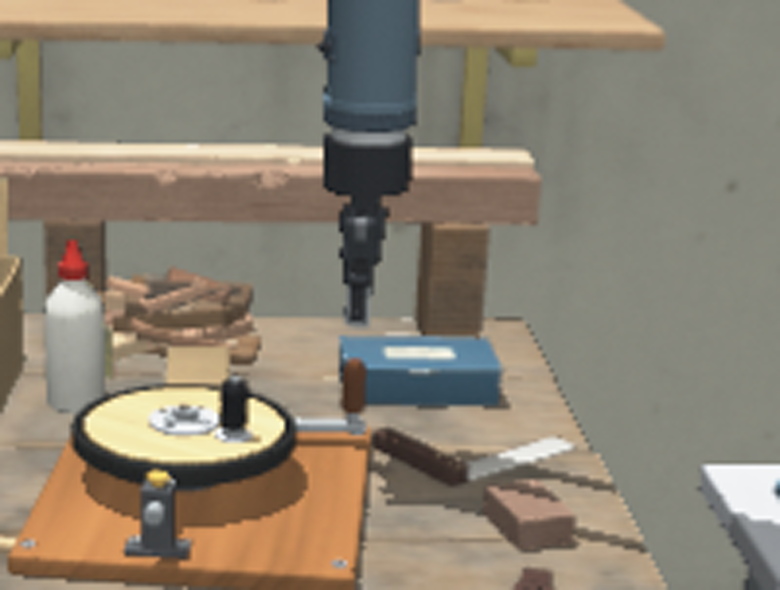

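Fingers (col 357) are in line with the grip (col 355). Descend, clamp, and swing in small steps while watching the force.

```bash
cat >> g.py <<'E'
PV=np.array([695.,-157.3]); Zb=85+G
def bstep(c,a0,R,da,phi0,v=30,n=3):
    # rotate clockwise by da about PV from start angle a0
    a=a0-da; pos=PV+R*np.array([np.cos(a),np.sin(a)])
    robot.move_linear([*pos,Zb],v=v,rotation=Q(phi0-da))
    s,f=S(n); t=np.array([np.sin(a),-np.cos(a)]); r=np.array([np.cos(a),np.sin(a)])
    print(f"{s['time']:.2f} da={da:.3f} ft={f[:2]@t:.2f} fr={f[:2]@r:.2f} fz={f[2]:.2f} perr={(s['tool_pos'][:2]-pos)@t:.2f} w={s['width']:.1f}")
    return f[:2]@t
E
python3 - <<'E'
from g import *
g=np.array([470.,-154.7]); phi=TH-np.pi/2
print(robot.move_linear([*g,Zb],v=120,until_force=12))
s,f=S(4); print(f,s['tool_pos'])
robot.clamp(30); s,f=S(5); print(s['time'],s['width'],s['tool_pos'],f)
d=g-PV; R=np.hypot(*d); a0=np.arctan2(d[1],d[0]); print(R,a0)
for da in np.arange(1,7)*0.02: bstep(0,a0,R,da,phi)
E
```

```text
False
[-0.02861782 -0.58808961  0.33674545] [ 470.39560443 -154.89928295  240.30576778]
34.675 20.095322266557844 [ 470.079589   -154.67642254  240.04800715] [-0.77387367  1.12128939  4.50825155]
225.01502172077312 3.13003761233414
34.99 da=0.020 ft=-2.48 fr=2.16 fz=5.37 perr=-0.19 w=19.5
35.31 da=0.040 ft=-1.51 fr=2.16 fz=5.86 perr=-0.10 w=19.5
35.62 da=0.060 ft=-1.64 fr=2.29 fz=6.62 perr=-0.08 w=19.8
35.94 da=0.080 ft=-1.41 fr=2.25 fz=6.23 perr=-0.07 w=19.7
36.26 da=0.100 ft=-1.08 fr=2.61 fz=6.44 perr=-0.04 w=20.0
36.58 da=0.120 ft=-2.08 fr=2.21 fz=6.45 perr=-0.03 w=19.9
```

Run:
```python
from g import *
g=np.array([470.,-154.7]); phi=TH-np.pi/2
d=g-PV; R=np.hypot(*d); a0=np.arctan2(d[1],d[0])
for da in np.arange(0.13,0.26,0.01):
    if bstep(0,a0,R,da,phi,n=5)<-4.2: break
```

```text
36.86 da=0.130 ft=-1.99 fr=2.51 fz=7.20 perr=-0.16 w=19.9
37.14 da=0.140 ft=-3.09 fr=2.75 fz=6.87 perr=-0.26 w=19.5
37.42 da=0.150 ft=-4.32 fr=3.04 fz=6.95 perr=-0.41 w=19.5
```

Force began to rise near da = 0.13, so the shoe has touched and now carries about 7 N. A little more, then check and release.

Run:
```python
from g import *
g=np.array([470.,-154.7]); phi=TH-np.pi/2
d=g-PV; R=np.hypot(*d); a0=np.arctan2(d[1],d[0])
for da in (0.158,0.165): bstep(0,a0,R,da,phi,n=5,v=20)
robot.dwell(0.4); s,f=S(6); print(f,s['tool_pos'])
robot.open_gripper(); robot.dwell(0.3); s,f=S(5); print(s['time'],f,s['tool_pos'],s['width'])
```

```text
37.71 da=0.158 ft=-5.31 fr=3.30 fz=6.73 perr=-0.61 w=19.4
37.99 da=0.165 ft=-5.54 fr=3.36 fz=6.54 perr=-0.77 w=20.1
[-4.66450942 -5.50734328  6.93445617] [ 473.18216315 -118.50704582  240.01503592]
39.4167 [-0.18853956  0.08578784  0.13257523] [ 473.48916961 -117.78699811  239.72197716] 85.1484985782418
```

Run:
```python
from g import *
s=sensors.sense(); P=s['tool_pos']
robot.move_linear([P[0],P[1],Zb+110],v=150)
robot.move_ptp([330,-330,400],Q(TH-np.pi/2)); robot.dwell(0.3)
from fit import *
for n in ['top','scene']:
    p=eyes.grab_frame(n); save(p,n+'6.png'); a=p['frame'][:,:,::-1]
    for k in ('knob_grip','brake_grip'): print(n,k,eyes.mark_of(p,k)[:1])
    for w in (4.1,4.25,4.4):
        m=model([619.5,-79.8,-.1304,w,-.119+0.162]); print(w,'knobtop',proj(p,m['knobtop']),'griptop',proj(p,m['griptop']))
    c=a[110:290,240:460] if n=='top' else a[110:270,210:410]
    cv2.imwrite(f'pics/{n}6c.png',cv2.resize(c,None,fx=3.5,fy=3.3,interpolation=2) if n=='top' else cv2.resize(c,None,fx=4,fy=3.7,interpolation=2))
s,f=S(3);print(s['time'],f)
```

```text
top knob_grip [{'at': [333.8, 203.4], 'score': 0.52}]
top brake_grip [{'at': [361.8, 247.9], 'score': 0.63}]
4.1 knobtop [331.24503245 202.5794978 ] griptop [361.19141892 246.08340593]
4.25 knobtop [333.67203957 204.37702383] griptop [361.19141892 246.08340593]
4.4 knobtop [336.34194233 205.79550623] griptop [361.19141892 246.08340593]
scene knob_grip [{'at': [321.9, 186.9], 'score': 0.47}]
scene brake_grip [{'at': [265.7, 278.2], 'score': 0.55}]
4.1 knobtop [318.29481856 182.67519056] griptop [350.40899165 180.78856124]
4.25 knobtop [319.72011593 182.00509477] griptop [350.40899165 180.78856124]
4.4 knobtop [320.84020681 181.26496779] griptop [350.40899165 180.78856124]
41.9333 [-0.19070226 -0.21111882  0.27678599]
```

View pics/top6c.png

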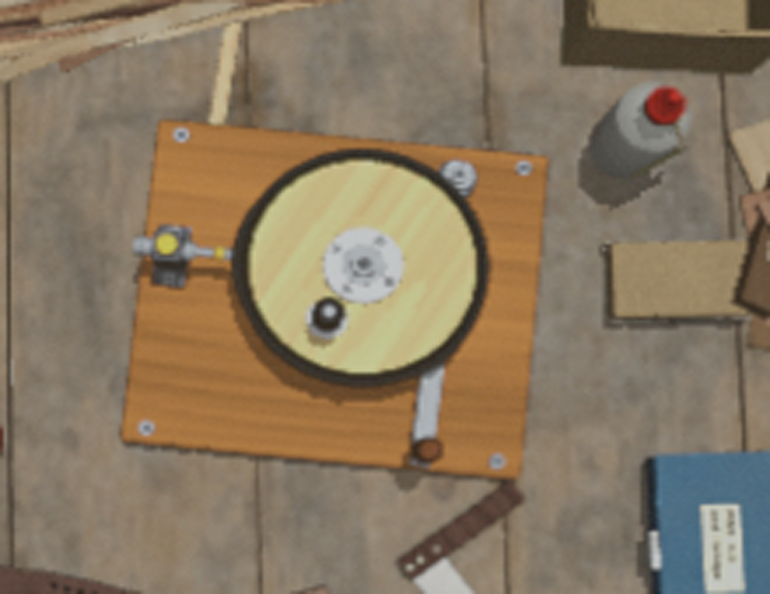

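View pics/scene6c.png

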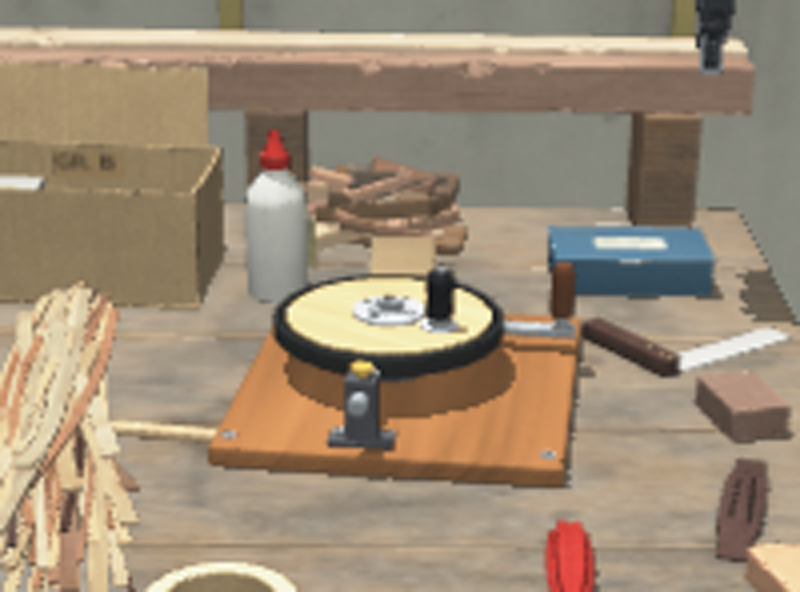

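The knob top is at (333.7,204.2) px against a predicted (333.7,204.4) for w=4.25, so the wheel held. The brake grip appears about 1 px (~0.01 rad) short of where I left it, so it may have sprung back or been nudged. There is time left to re-grip and press slightly further for margin.

Run:
```python
from g import *
g=np.array([470.,-154.7]); phi=TH-np.pi/2
d=g-PV; R=np.hypot(*d); a0=np.arctan2(d[1],d[0])
da=0.155; a=a0-da; pos=PV+R*np.array([np.cos(a),np.sin(a)])
robot.move_ptp([*pos,Zb+80],Q(phi-da)); robot.dwell(0.1)
print(robot.move_linear([*pos,Zb],v=120,until_force=12))
s,f=S(4); print(f,s['tool_pos'])
robot.clamp(30); robot.dwell(0.2); s,f=S(5); t=np.array([np.sin(a),-np.cos(a)])
print(s['time'],s['width'],'ft',f[:2]@t,'perr',(s['tool_pos'][:2]-pos)@t)
for da in (0.16,0.165,0.17,0.175,0.18):
    if bstep(0,a0,R,da,phi,n=5,v=20)<-6.8: break
robot.dwell(0.2); s,f=S(6); print(f,s['tool_pos'])
```

```text
False
[ 0.44449841 -0.38687906  0.31197015] [ 473.46250125 -120.39855066  240.38632429]
44.7583 19.619963433453826 ft -0.11084346516797398 perr -0.048458953131856074
45.04 da=0.160 ft=-4.76 fr=2.24 fz=5.61 perr=-0.62 w=19.7
45.33 da=0.165 ft=-5.76 fr=2.08 fz=5.19 perr=-0.85 w=19.6
45.61 da=0.170 ft=-6.58 fr=2.39 fz=5.09 perr=-0.98 w=19.8
45.89 da=0.175 ft=-7.70 fr=2.67 fz=4.74 perr=-1.07 w=19.4
[-4.20476753 -6.67292947  4.78545646] [ 473.78565633 -116.6580734   239.99973789]
```

Run:
```python
from g import *
robot.open_gripper(); robot.dwell(0.2)
s=sensors.sense(); P=s['tool_pos']
robot.move_linear([P[0],P[1],Zb+110],v=150)
robot.move_ptp([330,-330,400],Q(TH-np.pi/2)); robot.dwell(0.3)
p=eyes.grab_frame('top'); save(p,'top7.png')
b=cv2.imread('pics/top6.png'); c=p['frame'][:,:,::-1]; a=cv2.imread('pics/top1.png')
for nm,(y0,y1,x0,x1) in dict(knob=(196,213,326,343),grip=(238,254,354,371)).items():
    A=np.float32(cv2.cvtColor(b[y0:y1,x0:x1],6)); B=np.float32(cv2.cvtColor(np.ascontiguousarray(c[y0:y1,x0:x1]),6))
    print(nm,cv2.phaseCorrelate(A,B))
cv2.imwrite('pics/top7c.png',cv2.resize(c[110:290,240:460],None,fx=3.5,fy=3.3,interpolation=2))
s,f=S(3);print(s['time'],f,eyes.mark_of(p,'brake_grip')[:1])
```

```text
knob ((0.04809523243937086, 0.13767139624047786), 1.0391561688832294)
grip ((-0.16014407928340368, -0.01901274297031641), 0.992020965864261)
49.2583 [ 0.41312491 -0.22319036  0.16785785] [{'at': [359.4, 244.6], 'score': 0.61}]
```

View pics/top7c.png

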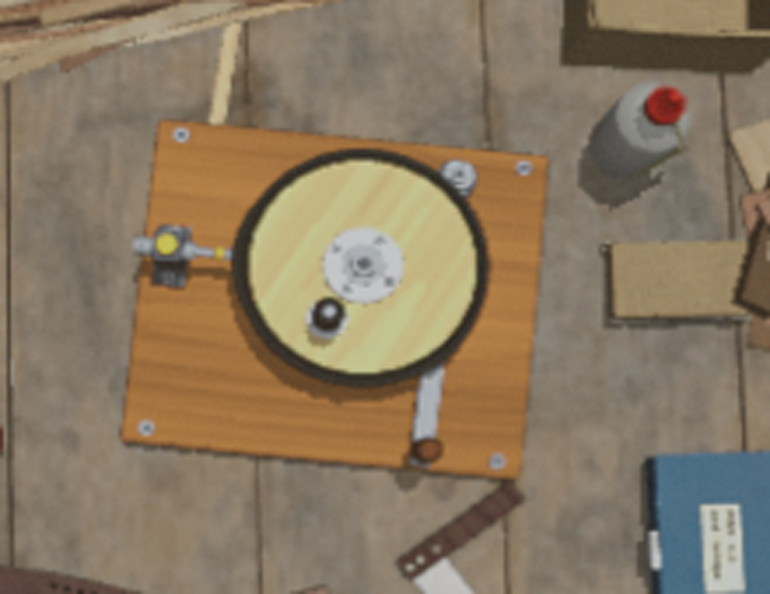

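The lever came to rest only about 0.16 px (0.002 rad) from its first resting place. That is the expected equilibrium where the shoe springs back to about 10 N. The wheel hasn't moved, so I'm handing in.

```bash
python3 -c "
from g import *
robot.finish_job(); print('done')"
```

```text
the job is handed in; nothing more can be done
done
```

I parked the wheel with the high spot under the pointer, set the brake, and handed the job in after about 49 s; no verdict was reported.

- **Finding the high spot:** I held the crank knob with a steady wrist and turned the wheel a little over one full turn. I then went back over the one strong swell in finer steps. Its push on the knob peaked at about +4.5 N and −2.7 N, and it spanned about ±0.45 rad. Both fit the high spot rather than the lesser one.
- **Parking the wheel:** I stopped at 4.25 rad and let go. Up and down passes put the top at about 4.25–4.28 rad, so the stop is within about 2°. Two later pictures showed the knob still there, to within about 0.2 px.
- **Setting the brake:** The force started to rise about 0.13 rad into the swing, so I took that as the shoe touching the drum. I pressed on to an estimated 9–10 N and released.
- **Checking the brake:** A picture suggested the lever had slipped back slightly. I gripped it again, pressed to an estimated 13 N, and released. It came to rest almost where it had before, about where the shoe should spring back to 10 N.

**Doubts:**
- The lesser swell never showed clearly in the forces.
- The shoe force is inferred from grip force and geometry. My estimates for where it finally rests range from about 7 to 10 N, inside the 4 to 25 N window.
- The network's mark for the brake grip was wrong in one scene picture, so I used the picture itself there.

In the last overhead picture the hand was clear of everything. The glue bottle and sanding block looked unmoved; I did not recheck the tape or the screwdriver, and the hand never went near either.

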